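Rinsed parts cup onto the drying peg

ROBOT

A 6-joint arm with a two-finger parallel gripper is mounted at the origin on the work surface. World frame = base frame: x ahead of the robot, y to its left, z up, the work surface at z = 0. Lengths are in m, angles in rad, forces in N, time in s.
With the tool pointing down it reaches from about 0.275 to 0.85 m from the base axis. Payload 5.2 kg.
Tool frame: the origin (TCP) lies between the finger pads; the fingertips stand 11 mm ahead of it and the grasp point (between the pads) lies 8 mm behind it; z points along the fingers, y is the line along which they close (so a half turn about z gives the same grasp; the last joint's range is limited). The gripper opens to 85 mm and grips with 20 to 120 N. Pads are 22 mm wide; open, the fingers measure 114 mm over their backs; the gripper's body (76 mm by 85 mm) begins 54 mm behind the grasp point. The pads swing forward as they close: fully open they stand 13 mm farther back than shut.
Start: joints at [-1.45, 0.259, 1.535, -0, 1.348, -0.203], TCP at [0.175, -0.521, 0.242] pointing down, gripper open.
Joint ranges: [-3.14, 3.14], [-0.91, 2.08], [0.19, 2.58], [-1.22, 4.36], [0.22, 2.71], [-3.12, 3.12]. Speed limits (rad/s): [2.57, 2.57, 3.14, 3.14, 3.14, 3.14].

INTERFACE

Orientations are given as [roll, pitch, yaw] about the fixed x, y, z axes, in that order (R = Rz(yaw) Ry(pitch) Rx(roll)).
In Python, from rig import ctrl, vision gives the robot as it stands.
- The arm moves only by the tool send_rows, never from a script. Its argument "targets" is a list that holds one entry, the list of rows, each a list of 6 numbers: the shift along the world's x, y, z in m, then the turn, a rotation vector about the world's x, y, z in degrees. A call has 1 to 5 rows; each row shifts and turns the commanded pose from where the row before left it; what a row does not reach is not made up. A row lasts 1/12 s, in which the tool goes at most 41.7 mm and 7.16 degrees, less where a joint would pass 70% of its speed; a pose out of reach is approached as far as the arm can. A call is refused whole if a number of a shift passes 0.0417 or a number of a turn 7.16, either way. A call with a gripper value outside its range is refused whole. "gripper" is the opening, from 0 (shut) to 1 (fully open), set as the call begins (left out, the last holds). The fingers move at their own pace and stop on an object; "grip_force" is the grip in N (left out, the last holds). Time passes only in rows, so rows that do not move let the fingers close. It gives the time, the measured TCP pose, the force, the opening and the grip force at its end, in the units of the state.
- ctrl.read_state(): the state, without advancing time (a new reading comes with each control period).
- vision.read_camera(name): name is "side" or "top" or "wrist"; returns the picture (384x512x3 uint8, red, green, blue); there is no depth.
- vision.get_calibration(name): a dict with "K" (3x3 intrinsics, pixels), "R" (3x3) and "t" (3): a world point X has camera coordinates R X + t; the wrist camera has in their place "tool_from_camera" (4x4, takes a point from camera to tool coordinates, whose origin is the TCP and whose axes are the flange's). Camera axes: x right, y down, z forward; pixel columns grow to the right and rows downward; lengths in m; the calibration is good to about 2 mm. A picture is of the moment at which its call begins: read the wrist's pose just before it. get_calibration takes no time and is no camera call.
- ctrl.close_job(): hands the job in; it is judged then, once.
The state is a dict: "time_s": time; "q": joint angles; "dq": joint speeds; "joint_efforts": joint torques, N m; "position": TCP position; "tool_rot": TCP orientation; "ft_force": force on the tool from outside, world axes, zero at the start; "wrist_torque": the same for the moment, N m; "grip_width": opening from 0.0 (shut) to 1.0 (fully open); "gripper_force": force on a finger pad.
Only numpy, scipy, OpenCV 4.12 (cv2) and the standard library are available. Lean on these libraries where they do the work, as an engineer would, in place of code of your own. Each camera call takes 0.05 s, during which the arm holds its last target. There are 200 camera calls.

TASK

Lift the clear dust lid of the drying case by its orange bar until it leans back on its stop and stays open. Then take the rinsed yellow parts cup from the wire cradle, turn it mouth-down and lower it (do not drop it) over the blue peg in the case until its rim stands flat on the case floor, and let go. Leave the lid open, and leave the teal parts bin, the carton and the tin where they are.

Things in the scene. Friction and masses are not known exactly. Their poses are not given: they have to be found in the camera images.
- case: Grey open tray, 130 (x) by 180 (y) by 50 mm high, walls and floor 5 mm, fixed to the bench. Origin: centre of its underside; z up; its x axis points away from the robot at yaw 0, towards the lid's hinge. A clear lid covers it; one blue peg stands at the centre of its floor.
- peg_foot (a point): Centre of the blue peg's foot, on the case's inner floor (5 mm above the bench). The peg is upright, 31 mm in diameter and 36 mm tall, its top 8 mm tapering to 18 mm diameter. Axes as the case's.
- lid (a joint): Angle of the lid, rad: 0 shut (level), grows as it opens upward and away from the robot; 1.75 is its stop, where it stays by its own weight; below about 1.5 it falls shut. Lid 132 by 180 by 6 mm, clear plastic with a white edge, 0.2 kg.
- lid_hinge (a point): Middle of the lid's hinge axis, at the top of the case's far (+x) wall, 50 mm above the bench; the hinge axis is its y axis. Fixed to the case.
- lid_bar (a point): Middle of the lid's orange lift bar: a round bar 12 mm in diameter and 120 mm long, parallel to the hinge (case y), on two arms at its ends. It moves with the lid, 160 mm from the hinge line towards the robot and 32 mm above it when shut (82 mm above the bench), 28 mm in front of the lid's edge, free to turn between the pads.
- cradle: Steel wire cradle on a 100 by 50 by 10 mm dark foot, fixed to the bench: two 8 mm wires along its x axis, 28 mm apart, sloping 10 degrees down towards its +x end, tops about 49 mm above the bench at mid length. Origin: centre of its underside. Its x axis points away from the robot, give or take 20 degrees.
- cup: Yellow plastic cup, a straight cylinder 52 mm outside, 46 mm inside diameter, 85 mm long, base 5 mm with a black outside face, 70 g. Origin: centre of the closed end's outside; z runs from there to the mouth. It starts on its side on the cradle, mouth to the cradle's +x (away from the robot), 10 degrees below level; axis 79 mm above the bench at the closed end, 64 mm at the mouth.
- parts_bin: Bystander: teal open bin with parts, 100 by 120 by 50 mm, loose. Origin: centre of its underside.
- carton: Bystander: closed cardboard carton, 90 by 70 by 60 mm, loose. Origin: centre of its underside.
- tin: Bystander: round tin, 70 mm in diameter, 80 mm high, loose. Origin: centre of its underside.
Mind the look-alikes: they are no part of the job. Of the things shaped like the cup, the yellow one is meant. There is more than one size of the case; the one meant has the size given above.

How it is judged:
On the way, in this order (a step that is already met when the one before it is completed fails the run):
1. the lid is open on its stop (value of joint lid above 1.65 rad), for 0.3 s.
2. the cup, mouth down and still in the fingers, is lowered over the peg to within 20 mm of the case floor (horizontal distance between cup and peg_foot below 0.02 m and z of cup in the frame of peg_foot between 0.07 and 0.105 m and angle between cup's own z axis and vertical above 2.79159 rad and contact force between the fingers and cup above 0.5 N), for 0.05 s.
At the end, for the whole second after the job is handed in: The cup stands mouth-down over the peg at rest: its axis within 12 mm of the peg's, within 6 degrees of vertical, its closed end 81 to 89 mm above the case floor (rim on the floor); the lid is open beyond 1.65 rad (horizontal distance between cup and peg_foot below 0.012 m and z of cup in the frame of peg_foot between 0.081 and 0.089 m and angle between cup's own z axis and vertical above 3.04159 rad and linear speed of cup below 0.02 m/s and value of joint lid above 1.65 rad); the robot touches nothing.
It fails at once if the parts bin is moved by more than 30 mm (distance of parts_bin from where it was at the start of the episode above 0.03 m).
It fails at once if the carton is moved by more than 30 mm (distance of carton from where it was at the start of the episode above 0.03 m).
It fails at once if the tin is moved by more than 30 mm (distance of tin from where it was at the start of the episode above 0.03 m).
It also fails if it takes over 59 s, if anything falls off the work surface, if the arm or the gripper's body presses on something with over 40 N, if the wrist force passes 120 N, or if a joint passes its speed limit or range.

## Working session

There is one attempt and no reset: what is moved stays moved. The work goes in short steps, Python scripts to look and compute and a tool call to move; the robot and the scene stay as the last step left them, time stands still between calls to the robot, and variables do not carry over. Pictures are saved under pics/ and viewed, at most 10 in all, crops included, and the job is handed in when it is done.

Besides the shell and the picture viewer there is one more tool, called by a JSON object that holds its "name" and its "arguments", one argument or row to a line. send_rows: Moves the arm, as the interface text tells. Its arguments: {"type":"object","properties":{"targets":{"type":"array"},"gripper":{"type":"number"},"grip_force":{"type":"number"}},"required":["targets"]}

```bash
ls && mkdir -p pics && python3 - <<'E'
from rig import ctrl, vision
import cv2,numpy as np
s=ctrl.read_state();print(s['time_s'],s['position'],s['tool_rot'],s['grip_width'])
ims=[]
for n in ['top','side']:
    im=vision.read_camera(n);np.save(f'pics/{n}.npy',im);c=vision.get_calibration(n);print(n,c)
    cv2.imwrite(f'pics/{n}.png',cv2.resize(im[:,:,::-1],None,fx=1.5,fy=1.5))
print(vision.get_calibration('wrist'))
E
```

```text
pics
0.0 [ 0.17494339 -0.52088353  0.24143852] [-3.13973984e+00 -3.71941327e-04  3.23756918e-01] 0.9969873515274349
top {'K': array([[492.63836994,   0.        , 250.84343487],
       [  0.        , 492.63836994, 187.29608074],
       [  0.        ,   0.        ,   1.        ]]), 'R': array([[ 0.03939513, -0.99922242, -0.00160371],
       [-0.97362701, -0.03802497, -0.22495455],
       [ 0.22471865,  0.01042353, -0.97436794]]), 't': array([-0.00395236,  0.52633669,  1.54851342])}
side {'K': array([[389.76854469,   0.        , 248.30906755],
       [  0.        , 389.76854469, 199.18058321],
       [  0.        ,   0.        ,   1.        ]]), 'R': array([[ 0.99831522, -0.05592231,  0.01547338],
       [-0.02167569, -0.60680037, -0.79455866],
       [ 0.05382281,  0.79288461, -0.6069902 ]]), 't': array([-0.52003723,  0.06393962,  0.99676415])}
{'K': array([[275.39779531,   0.        , 257.97126325],
       [  0.        , 275.39779531, 191.49413831],
       [  0.        ,   0.        ,   1.        ]]), 'tool_from_camera': array([[ 1.31206528e-03, -9.56815542e-01, -2.90692788e-01,
         7.39299778e-02],
       [ 9.99999074e-01,  1.36005984e-03,  3.69382273e-05,
         1.56895999e-04],
       [ 3.60016517e-04, -2.90692568e-01,  9.56816441e-01,
        -1.30161648e-01],
       [ 0.00000000e+00,  0.00000000e+00,  0.00000000e+00,
         1.00000000e+00]])}
```

View pics/top.png

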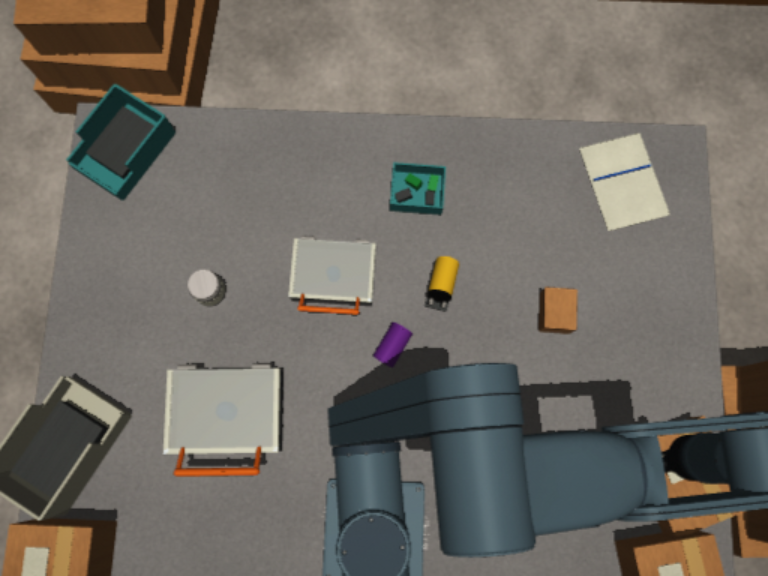

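View pics/side.png

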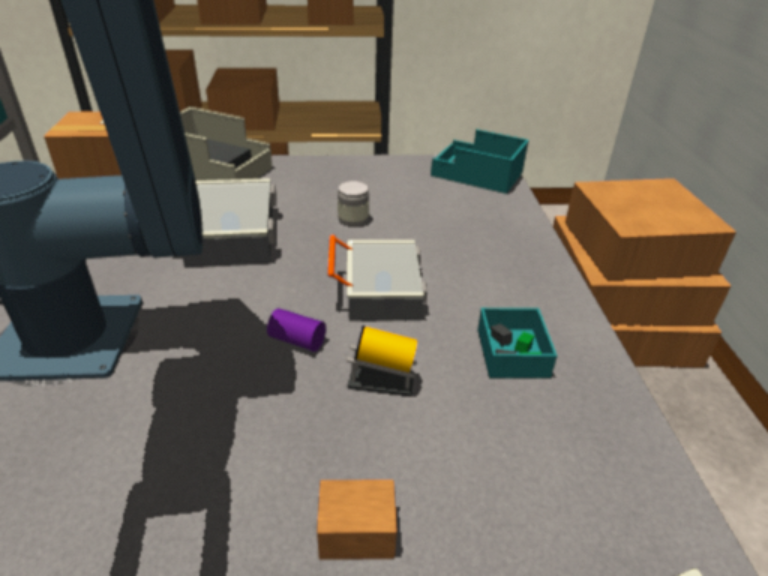

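The top view (1.5x) shows a smaller case with its bar at (330,311), a bigger look-alike at (222,410), and the yellow cup at (444,278). The purple cup at (393,343) is a decoy; the bin is at (417,188) and the carton at (559,310). Next I'll measure the orange bar, lid and cup.

```bash
cat > h.py <<'E'
import numpy as np,cv2
from rig import ctrl,vision
from scipy.spatial.transform import Rotation as Ro
def cam(n,s=None):
    c=vision.get_calibration(n)
    if n!='wrist': return c['K'],c['R'],c['t']
    T=np.eye(4);T[:3,:3]=Ro.from_euler('xyz',s['tool_rot']).as_matrix();T[:3,3]=s['position']
    M=np.linalg.inv(T@c['tool_from_camera']);return c['K'],M[:3,:3],M[:3,3]
def ray(C,p):
    K,R,t=C;return -R.T@t, R.T@np.linalg.solve(K,[p[0],p[1],1.])
def onz(C,p,z):
    o,d=ray(C,p);return o+d*(z-o[2])/d[2]
def tri(C1,p1,C2,p2):
    A=[];b=[]
    for C,p in((C1,p1),(C2,p2)):
        o,d=ray(C,p);d=d/np.linalg.norm(d);P=np.eye(3)-np.outer(d,d);A.append(P);b.append(P@o)
    return np.linalg.lstsq(np.vstack(A),np.hstack(b),rcond=None)[0]
def proj(C,X):
    K,R,t=C;v=K@(R@np.asarray(X)+t);return v[:2]/v[2]
def hsv(im):return cv2.cvtColor(im,cv2.COLOR_RGB2HSV)
def blobs(m,amin=30):
    n,l,st,ce=cv2.connectedComponentsWithStats(m.astype(np.uint8));
    return [(ce[i],st[i],l==i) for i in range(1,n) if st[i][4]>=amin]
def orange(im):
    h=hsv(im);return (h[...,0]<=13)&(h[...,1]>200)&(h[...,2]>130)
def yellow(im):
    h=hsv(im);return (h[...,0]>=17)&(h[...,0]<=30)&(h[...,1]>170)&(h[...,2]>80)
E
python3 - <<'E'
from h import *
for n in['top','side']:
    im=np.load(f'pics/{n}.npy');C=cam(n)
    for nm,f in(('or',orange),('ye',yellow)):
        for c,s,m in blobs(f(im)):
            pts=np.argwhere(m)[:,::-1].astype(np.float32);r=cv2.minAreaRect(pts)
            b=cv2.boxPoints(r);print(n,nm,s[4],c.round(1),b.round(1).tolist(), [onz(C,p,.082 if nm=='or' else .08)[:2].round(3).tolist() for p in b])
    if n=='top':
        h=hsv(im);m=(h[...,1]<40)&(h[...,2]>150)
        for c,s,mm in blobs(m,300):
            pts=np.argwhere(mm)[:,::-1].astype(np.float32);r=cv2.minAreaRect(pts);b=cv2.boxPoints(r);print('lid',s,[onz(C,p,.056)[:2].round(3).tolist() for p in b])
E
```

```text
top or 147 [218.8 205.5] [[198.8000030517578, 207.0], [199.39999389648438, 196.89999389648438], [238.5, 199.0], [237.89999389648438, 209.1999969482422]] [[0.45, 0.18], [0.483, 0.18], [0.481, 0.054], [0.448, 0.055]]
top or 262 [147.4 313.1] [[115.5999984741211, 313.3999938964844], [172.6999969482422, 297.79998779296875], [176.89999389648438, 313.3999938964844], [119.80000305175781, 329.0]] [[0.112, 0.412], [0.165, 0.242], [0.119, 0.226], [0.067, 0.395]]
top ye 348 [296.  182.7] [[285.79998779296875, 191.89999389648438], [291.0, 169.1999969482422], [306.20001220703125, 172.6999969482422], [300.8999938964844, 195.39999389648438]] [[0.511, -0.096], [0.587, -0.112], [0.577, -0.161], [0.501, -0.145]]
lid [ 196   19   77   56 1706] [[0.94, 0.233], [1.179, 0.127], [1.075, -0.055], [0.842, 0.055]]
lid [277  34  55  37 674] [[1.008, -0.052], [1.134, -0.088], [1.073, -0.266], [0.949, -0.228]]
lid [ 386   89   61   65 2321] [[0.856, -0.431], [0.913, -0.57], [0.706, -0.63], [0.652, -0.494]]
lid [ 23 112  22  32 346] [[0.66, 0.796], [0.772, 0.788], [0.76, 0.724], [0.648, 0.733]]
lid [ 192  158   59   43 2143] [[0.486, 0.208], [0.621, 0.208], [0.615, 0.023], [0.48, 0.026]]
lid [ 109  246   77   57 4166] [[0.317, 0.461], [0.327, 0.219], [0.154, 0.207], [0.144, 0.443]]
side or 124 [222.4 171.9] [[218.0, 157.10000610351562], [230.6999969482422, 156.60000610351562], [232.0, 189.0], [219.3000030517578, 189.5]] [[0.443, 0.18], [0.479, 0.182], [0.479, 0.024], [0.447, 0.022]]
side ye 830 [257.6 232.4] [[236.60000610351562, 238.60000610351562], [242.3000030517578, 216.89999389648438], [278.6000061035156, 226.39999389648438], [272.8999938964844, 248.10000610351562]] [[0.485, -0.158], [0.501, -0.085], [0.582, -0.122], [0.561, -0.191]]
```

{"name": "send_rows", "arguments": {
  "targets": [
    [[0.025,0.0355,0,0,0,3.9],[0.025,0.0355,0,0,0,3.9],[0.025,0.0355,0,0,0,3.9],[0.025,0.0355,0,0,0,3.9],[0.025,0.0355,0,0,0,3.9]]
  ],
  "gripper": 0.4
}}

```text
time_s: 0.52
position: [0.2954, -0.3492, 0.2419]
tool_rot: [-3.141, -0.0, 0.667]
ft_force: [0.2, 0.5, -0.0]
grip_width: 0.404
gripper_force: 0.0
```

{"name": "send_rows", "arguments": {
  "targets": [
    [[0.025,0.0355,0,0,0,3.9],[0.025,0.0355,0,0,0,3.9],[0.025,0.0355,0,0,0,3.9],[0.025,0.0355,0,0,0,3.9],[0.006,0.0355,0,0,0,3.9]]
  ]
}}

```text
time_s: 0.93
position: [0.3992, -0.1777, 0.2422]
tool_rot: [3.14, -0.001, 1.008]
ft_force: [1.5, -0.8, 1.2]
grip_width: 0.405
gripper_force: 0.0
```

{"name": "send_rows", "arguments": {
  "targets": [
    [[0.006,0.0355,0,0,0,3.9],[0.006,0.0355,0,0,0,3.9],[0.006,0.0355,0,0,0,3.9],[0.006,0.0355,0,0,0,3.9],[0.006,0.0355,0,0,0,3.9]]
  ]
}}

```text
time_s: 1.35
position: [0.4266, 0.0, 0.2422]
tool_rot: [-3.141, 0.0, 1.348]
ft_force: [0.4, -0.5, 0.8]
grip_width: 0.402
gripper_force: 0.0
```

{"name": "send_rows", "arguments": {
  "targets": [
    [[0.006,0.0355,0,0,0,3.9],[0.006,0.0355,0,0,0,3.9],[0.006,0.0355,0,0,0,3.9],[0,0,0,0,0,0],[0,0,0,0,0,0]]
  ]
}}

```text
time_s: 1.77
position: [0.4445, 0.1064, 0.2419]
tool_rot: [-3.141, 0.0, 1.553]
ft_force: [-0.3, 1.1, -0.4]
grip_width: 0.4
gripper_force: 0.0
```

```bash
cat > look.py <<'E'
import sys;from h import *
import json
s=ctrl.read_state();k=sys.argv[1];im=vision.read_camera('wrist');C=cam('wrist',s)
cv2.imwrite(f'pics/w{k}.png',im[:,:,::-1]);open('log.txt','a').write(json.dumps([list(s['q']),list(s['position']),list(s['tool_rot'])])+'\n')
print(s['time_s'],np.round(s['position'],4),np.degrees(s['tool_rot']).round(2),'q',np.round(s['q'],3),'F',np.round(s['ft_force'],1),s['grip_width'])
for nm,f,z in(('or',orange,.082),('ye',yellow,.08)):
    for c,st,m in blobs(f(im),150):
        b=cv2.boxPoints(cv2.minAreaRect(np.argwhere(m)[:,::-1].astype(np.float32)))
        print(nm,st.tolist(),[onz(C,p,z)[:2].round(4).tolist() for p in b])
E
python3 look.py 1
```

```text
1.7667 [0.4445 0.1064 0.2419] [-179.94    0.     88.99] q [-0.01   0.09   1.744 -0.     1.309  0.008] F [-0.3  1.1 -0.4] 0.3999248175562895
ye [345, 326, 20, 36, 396] [[0.5401, -0.1083], [0.5557, -0.0912], [0.5901, -0.1371], [0.5744, -0.1555]]
```

View pics/w1.png

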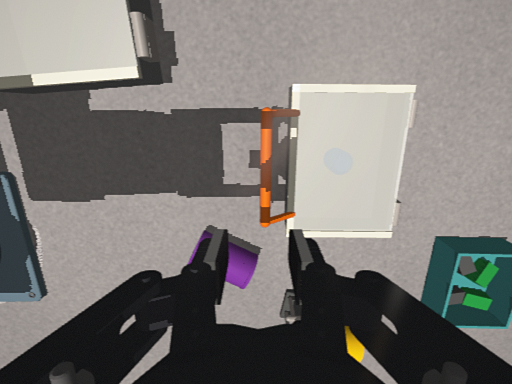

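The wrist view shows the bar as a vertical line at column 266 (rows 112–222), the lid corners at (292,86), (414,87), (392,237) and (288,237), and the peg through the lid at (338,161). I'll cast these onto their heights.

```bash
python3 - <<'E'
from h import *
import json
q,p,r=json.loads(open('log.txt').read().splitlines()[-1]);C=cam('wrist',dict(position=p,tool_rot=r))
im=cv2.imread('pics/w1.png')[:,:,::-1].copy();h=hsv(im)
m=(h[...,0]<=14)&(h[...,1]>180)&(h[...,2]>60)
for c,st,mm in blobs(m,150):
    ys,xs=np.nonzero(mm);print(st.tolist())
    if 250<c[0]<285:
        k=(xs<273);print('bar',[onz(C,(xs[k&(ys==y)].mean(),y),.082).round(4).tolist() for y in(125,165,205)],[onz(C,(266,y),.082).round(4).tolist() for y in(ys.min(),ys.max())])
for px in((292,86),(414,87),(392,237),(288,237)):print(px,onz(C,px,.056).round(4))
print('peg',onz(C,(338,161),.041).round(4))
T=cam('top');
for z in(.07,.082):print('top bar',onz(T,(218.5,207),z))
E
```

```text
[261, 129, 9, 34, 276]
bar [[nan, nan, nan], [nan, nan, nan], [nan, nan, nan]] [[0.4534, 0.1594, 0.082], [0.4531, 0.125, 0.082]]
[260, 185, 35, 42, 485]
bar [[nan, nan, nan], [nan, nan, nan], [0.4516, 0.0764, 0.082]] [[0.4529, 0.0996, 0.082], [0.4526, 0.0509, 0.082]]
(292, 86) [0.4824 0.2023 0.056 ]
(414, 87) [0.6135 0.1991 0.056 ]
(392, 237) [0.612  0.0218 0.056 ]
(288, 237) [0.4808 0.0238 0.056 ]
peg [0.5416 0.117  0.041 ]
top bar [0.45475528 0.11791956 0.07      ]
top bar [0.45251957 0.11701028 0.082     ]<stdin>:9: RuntimeWarning: Mean of empty slice.
  ret = ret.dtype.type(ret / rcount)
```

{"name": "send_rows", "arguments": {
  "targets": [
    [[0.004,0.004,-0.034,0,0,0],[0.004,0.004,-0.034,0,0,0],[0,0,-0.034,0,0,0],[0,0,-0.034,0,0,0],[0,0,-0.032,0,0,0]]
  ]
}}

```text
time_s: 2.23
position: [0.4526, 0.111, 0.0728]
tool_rot: [-3.141, 0.0, 1.546]
ft_force: [0.5, 0.8, -0.8]
grip_width: 0.4
gripper_force: 0.0
```

{"name": "send_rows", "arguments": {
  "targets": [
    [[0,0,0,0,0,0],[0,0,0,0,0,0]]
  ]
}}

```text
time_s: 2.4
position: [0.4516, 0.1113, 0.0734]
tool_rot: [-3.137, 0.0, 1.546]
ft_force: [0.4, 1.0, 0.3]
grip_width: 0.4
gripper_force: 0.0
```

{"name": "send_rows", "arguments": {
  "targets": [
    [[0,0,0,0,0,0],[0,0,0,0,0,0],[0,0,0,0,0,0],[0,0,0,0,0,0],[0,0,0,0,0,0]]
  ],
  "gripper": 0,
  "grip_force": 25
}}

```text
time_s: 2.82
position: [0.4525, 0.1121, 0.0762]
tool_rot: [3.141, 0.001, 1.549]
ft_force: [-5.1, -3.6, 3.0]
grip_width: 0.128
gripper_force: 24.3
```

```bash
python3 -c "
import numpy as np
f=np.radians(np.linspace(11.3,110,26));x=-.1632*np.cos(f);z=.1632*np.sin(f)
d=np.c_[np.diff(x),0*x[1:],np.diff(z)].round(4)
for i in range(0,25,5):print([[a,0,c,0,0,0] for a,b,c in d[i:i+5].tolist()])"
```

```text
[[0.0026, 0, 0.0109, 0, 0, 0], [0.0033, 0, 0.0107, 0, 0, 0], [0.0041, 0, 0.0105, 0, 0, 0], [0.0048, 0, 0.0102, 0, 0, 0], [0.0055, 0, 0.0098, 0, 0, 0]]
[[0.0061, 0, 0.0094, 0, 0, 0], [0.0068, 0, 0.009, 0, 0, 0], [0.0074, 0, 0.0085, 0, 0, 0], [0.0079, 0, 0.008, 0, 0, 0], [0.0085, 0, 0.0074, 0, 0, 0]]
[[0.009, 0, 0.0068, 0, 0, 0], [0.0094, 0, 0.0062, 0, 0, 0], [0.0098, 0, 0.0055, 0, 0, 0], [0.0102, 0, 0.0048, 0, 0, 0], [0.0105, 0, 0.0041, 0, 0, 0]]
[[0.0107, 0, 0.0034, 0, 0, 0], [0.0109, 0, 0.0026, 0, 0, 0], [0.0111, 0, 0.0019, 0, 0, 0], [0.0112, 0, 0.0011, 0, 0, 0], [0.0112, 0, 0.0003, 0, 0, 0]]
[[0.0112, 0, -0.0004, 0, 0, 0], [0.0112, 0, -0.0012, 0, 0, 0], [0.0111, 0, -0.002, 0, 0, 0], [0.0109, 0, -0.0027, 0, 0, 0], [0.0107, 0, -0.0035, 0, 0, 0]]
```

{"name": "send_rows", "arguments": {
  "targets": [
    [[0.0026,0,0.0109,0,0,0],[0.0033,0,0.0107,0,0,0],[0.0041,0,0.0105,0,0,0],[0.0048,0,0.0102,0,0,0],[0.0055,0,0.0098,0,0,0]]
  ]
}}

```text
time_s: 3.23
position: [0.4716, 0.1117, 0.1284]
tool_rot: [-3.139, 0.002, 1.549]
ft_force: [-5.4, -4.5, 0.4]
grip_width: 0.127
gripper_force: 24.3
```

{"name": "send_rows", "arguments": {
  "targets": [
    [[0.0061,0,0.0094,0,0,0],[0.0068,0,0.009,0,0,0],[0.0074,0,0.0085,0,0,0],[0.0079,0,0.008,0,0,0],[0.0085,0,0.0074,0,0,0]]
  ]
}}

```text
time_s: 3.65
position: [0.5068, 0.1111, 0.1716]
tool_rot: [-3.137, 0.003, 1.549]
ft_force: [-10.4, -6.5, 9.9]
grip_width: 0.124
gripper_force: 24.8
```

{"name": "send_rows", "arguments": {
  "targets": [
    [[0.009,0,0.0058,0,0,0],[0.0094,0,0.0052,0,0,0],[0.0098,0,0.0049,0,0,0],[0.0102,0,0.0045,0,0,0],[0.0105,0,0.0041,0,0,0]]
  ]
}}

```text
time_s: 4.07
position: [0.5593, 0.11, 0.1994]
tool_rot: [3.136, 0.005, 1.549]
ft_force: [-4.8, -9.9, 9.8]
grip_width: 0.13
gripper_force: 25.9
```

{"name": "send_rows", "arguments": {
  "targets": [
    [[0.0107,0,0.0034,0,0,0],[0.0109,0,0.0026,0,0,0],[0.0111,0,0.0019,0,0,0],[0.0112,0,0.0011,0,0,0],[0.0112,0,0.0003,0,0,0]]
  ]
}}

```text
time_s: 4.48
position: [0.6154, 0.1091, 0.2068]
tool_rot: [3.136, 0.006, 1.548]
ft_force: [-1.7, -10.2, 3.7]
grip_width: 0.131
gripper_force: 26.3
```

{"name": "send_rows", "arguments": {
  "targets": [
    [[0.0112,-0.0005,-0.0004,0,0,0],[0.0112,-0.0005,-0.0012,0,0,0],[0.0111,-0.0005,-0.002,0,0,0],[0.0109,0,-0.0027,0,0,0],[0.0107,0,-0.0035,0,0,0]]
  ]
}}

```text
time_s: 4.9
position: [0.6702, 0.1084, 0.196]
tool_rot: [3.138, 0.004, 1.548]
ft_force: [-0.1, -7.6, 5.8]
grip_width: 0.127
gripper_force: 26.7
```

{"name": "send_rows", "arguments": {
  "targets": [
    [[0,0,0,0,0,0],[0,0,0,0,0,0]]
  ]
}}

```text
time_s: 5.07
position: [0.6708, 0.1085, 0.1958]
tool_rot: [3.137, 0.003, 1.548]
ft_force: [-0.0, -6.2, 1.0]
grip_width: 0.125
gripper_force: 26.1
```

{"name": "send_rows", "arguments": {
  "targets": [
    [[0,0,0,0,0,0],[0,0,0,0,0,0],[0,0,0,0,0,0],[0,0,0,0,0,0]]
  ],
  "gripper": 0.4
}}

```text
time_s: 5.4
position: [0.6691, 0.1115, 0.1938]
tool_rot: [3.14, -0.0, 1.549]
ft_force: [-0.6, -0.0, 0.1]
grip_width: 0.402
gripper_force: 0.0
```

{"name": "send_rows", "arguments": {
  "targets": [
    [[0,0,0.02,0,0,0],[0,0,0.03,0,0,0],[0,0,0.03,0,0,0],[0,0,0.03,0,0,0],[0,0,0.02,0,0,0]]
  ]
}}

```text
time_s: 5.82
position: [0.6694, 0.1116, 0.3267]
tool_rot: [3.137, -0.0, 1.55]
ft_force: [0.6, -0.3, 1.1]
grip_width: 0.401
gripper_force: 0.0
```

```bash
python3 look.py 2; python3 - <<'E'
from h import *
im=vision.read_camera('side')
cv2.imwrite('pics/s2.png',cv2.resize(im[120:280,150:400,::-1],None,fx=2,fy=2))
C=cam('side');
for a in(1.75,):
  H=np.array([.6125,.113,.05]);f=a+np.arctan2(32,160);print(proj(C,H+[-.1632*np.cos(f),0,.1632*np.sin(f)]))
print([(c.round(1),s[:4].tolist()) for c,s,m in blobs(orange(im),40)])
E
```

```text
5.8167 [0.6694 0.1116 0.3267] [ 1.7976e+02 -2.0000e-02  8.8780e+01] q [1.000e-03 4.640e-01 1.036e+00 0.000e+00 1.638e+00 2.200e-02] F [ 0.6 -0.3  1.1] 0.4013163383006209
[306.04851146 129.21604878]
[(array([111.5, 125.1]), [104, 115, 24, 22]), (array([305.5, 143.1]), [298, 137, 14, 14])]
```

{"name": "send_rows", "arguments": {
  "targets": [
    [[-0.013,-0.017,0,0,0,-7.1],[-0.013,-0.017,0,0,0,-7.1],[-0.013,-0.017,0,0,0,-7.1],[-0.013,-0.017,0,0,0,-7.1],[-0.013,-0.017,0,0,0,-7.1]]
  ],
  "gripper": 1
}}

```text
time_s: 6.33
position: [0.6028, 0.0259, 0.3216]
tool_rot: [-3.14, 0.001, 0.924]
ft_force: [0.5, 0.0, 0.2]
grip_width: 1.001
gripper_force: 0.0
```

{"name": "send_rows", "arguments": {
  "targets": [
    [[-0.013,-0.017,0,0,0,-7.1],[-0.013,-0.017,0,0,0,-7.1],[-0.013,-0.017,0,0,0,-7.1],[-0.013,-0.017,0,0,0,-7.1],[-0.013,-0.017,0,0,0,-7.1]]
  ]
}}

```text
time_s: 6.75
position: [0.5378, -0.0591, 0.3218]
tool_rot: [-3.141, 0.001, 0.304]
ft_force: [0.1, -0.4, 0.2]
grip_width: 1.0
gripper_force: 0.0
```

{"name": "send_rows", "arguments": {
  "targets": [
    [[-0.01,-0.015,0,0,0,-7.1],[-0.01,-0.015,0,0,0,-7.1],[-0.01,-0.015,0,0,0,-7.1],[-0.01,-0.015,0,0,0,-7.1],[0,0,0,0,0,0]]
  ]
}}

```text
time_s: 7.17
position: [0.4973, -0.1205, 0.322]
tool_rot: [3.141, 0.002, -0.193]
ft_force: [0.1, -0.8, 0.8]
grip_width: 1.001
gripper_force: 0.0
```

```bash
python3 look.py 3; python3 - <<'E'
from h import *
im=vision.read_camera('top');np.save('pics/top2.npy',im);print([(c.round(1),s[:4].tolist()) for c,s,m in blobs(orange(im),20)])
C=cam('top')
for a in(1.75,1.6):
  H=np.array([.6125,.113,.05]);f=a+np.arctan2(32,160);print(a,proj(C,H+[-.1632*np.cos(f),0,.1632*np.sin(f)]))
E
```

```text
7.1667 [ 0.4973 -0.1205  0.322 ] [ 1.7995e+02  1.0000e-01 -1.1080e+01] q [-4.550e-01  1.480e-01  1.482e+00 -1.000e-03  1.513e+00  1.309e+00] F [ 0.1 -0.8  0.8] 1.0007904259224338
or [0, 18, 48, 52, 525] [[0.7222, 0.1565], [0.7301, 0.134], [0.6669, 0.1091], [0.6579, 0.1325]]
ye [241, 101, 36, 64, 1386] [[0.5818, -0.1152], [0.5732, -0.1593], [0.4924, -0.1452], [0.5015, -0.0981]]
[(array([222.3, 128.9]), [201, 126, 42, 15]), (array([120. , 305.2]), [118, 299, 5, 13]), (array([120.4, 314.5]), [116, 313, 9, 4])]
1.75 [221.14087688 128.95810882]
1.6 [220.58782551 135.44448008]
```

View pics/w3.png

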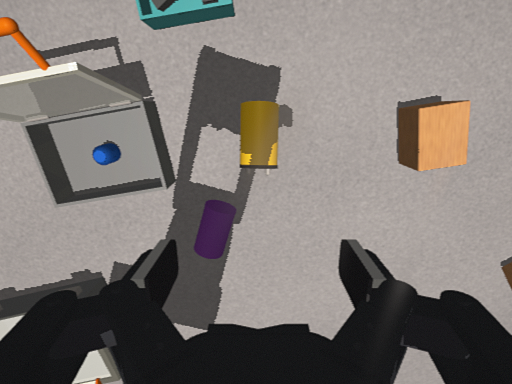

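The lid bar in the top view sits at (222.3,128.9), which matches the stop at 1.75 rad (predicted 221,129). The wrist view shows the cup's axis near column 259 (rows 101–167) and the blue peg at (106,152).

```bash
python3 - <<'E'
from h import *
import json
q,p,r=json.loads(open('log.txt').read().splitlines()[-1]);C=cam('wrist',dict(position=p,tool_rot=r))
im=cv2.imread('pics/w3.png')[:,:,::-1].copy();m=yellow(im)
for y in(105,120,135,150,160):
    xs=np.nonzero(m[y,200:320])[0]+200
    zz=.064+.015*(y-101)/66
    a,b=onz(C,(xs.min()-.5,y),zz),onz(C,(xs.max()+.5,y),zz);print(y,xs.min(),xs.max(),((a+b)/2).round(4),np.linalg.norm(a-b).round(4))
print('near edge top',onz(C,(259,167.5),.104).round(4),'z.079',onz(C,(259,167.5),.079).round(4));print('far edge top',onz(C,(259,101),.0895).round(4))
def blue(im):
    h=hsv(im);return (h[...,0]>100)&(h[...,0]<125)&(h[...,1]>150)&(h[...,2]>60)
T=cam('top');ti=np.load('pics/top2.npy')
W=[b for b in blobs(blue(im),50) if b[0][0]<150][0];print('wr',W[0],W[1])
for c,s,mm in blobs(blue(ti),20):
    print('top',c,s,onz(T,c,.023).round(4)); 
print(onz(C,W[0],.023).round(4))
for n,CC,off in(('w',C,W[0]),):
  # predicted centroid of projected peg for candidate centre -> residual
  pass
E
```

```text
105 241 276 [ 0.5728 -0.1364  0.0649] 0.0483
120 241 269 [ 0.5547 -0.1281  0.0683] 0.0391
135 241 261 [ 0.5365 -0.119   0.0717] 0.0285
150 241 275 [ 0.5152 -0.1245  0.0751] 0.0479
160 241 275 [ 0.502  -0.1219  0.0774] 0.0481
near edge top [ 0.497  -0.1223  0.104 ] z.079 [ 0.4918 -0.1214  0.079 ]
far edge top [ 0.5772 -0.1378  0.0895]
wr [106.04535147 153.6122449 ] [ 93 144  27  21 441]
top [222.         181.77272727] [218 177   9  10  66] [0.5498 0.1144 0.023 ]
[0.5474 0.1111 0.023 ]
```

{"name": "send_rows", "arguments": {
  "targets": [
    [[-0.006,0.001,-0.005,-1.23,-6.13,0],[-0.006,0.001,-0.005,-1.23,-6.13,0],[-0.006,0.001,-0.005,-1.23,-6.13,0],[-0.006,0.001,-0.005,-1.23,-6.13,0]]
  ]
}}

```text
time_s: 7.6
position: [0.4755, -0.1139, 0.3027]
tool_rot: [3.134, -0.442, -0.18]
ft_force: [0.1, 0.5, -0.6]
grip_width: 0.998
gripper_force: 0.0
```

{"name": "send_rows", "arguments": {
  "targets": [
    [[-0.006,0.001,-0.005,-1.23,-6.13,0],[-0.006,0.001,-0.005,-1.23,-6.13,0],[-0.006,0.001,-0.005,-1.23,-6.13,0],[-0.006,0.001,-0.005,-1.23,-6.13,0],[0,0,0,0,0,0]]
  ]
}}

```text
time_s: 8.02
position: [0.4523, -0.1058, 0.2808]
tool_rot: [-3.141, -0.808, -0.179]
ft_force: [-1.3, 0.4, -0.8]
grip_width: 0.997
gripper_force: 0.0
```

```bash
python3 look.py 4
```

```text
8.0167 [ 0.4523 -0.1058  0.2808] [-179.99  -46.29  -10.26] q [-0.824 -0.37   2.289  0.766  0.678  0.449] F [-1.3  0.4 -0.8] 0.9974853429668009
or [0, 105, 97, 39, 903] [[0.8061, 0.2694], [0.8943, 0.2789], [0.8055, 0.0998], [0.7288, 0.105]]
ye [245, 202, 39, 60, 1927] [[0.5861, -0.1114], [0.5767, -0.1638], [0.4955, -0.1455], [0.5039, -0.0986]]
```

{"name": "send_rows", "arguments": {
  "targets": [
    [[0.0005,-0.0023,-0.035,0,0,-0.25],[0.0005,-0.0023,-0.036,0,0,-0.25],[0.0005,-0.0023,-0.036,0,0,-0.25],[0.0005,-0.0023,-0.036,0,0,-0.25],[0,0,0,0,0,0]]
  ]
}}

```text
time_s: 8.48
position: [0.4616, -0.1132, 0.1778]
tool_rot: [-3.131, -0.815, -0.19]
ft_force: [0.1, -0.0, -0.3]
grip_width: 1.004
gripper_force: 0.0
```

```bash
python3 look.py 5
```

```text
8.4833 [ 0.4616 -0.1132  0.1778] [-179.39  -46.72  -10.89] q [-0.824 -0.127  2.464  1.366  0.466 -0.24 ] F [ 0.1 -0.  -0.3] 1.004312753955826
or [0, 28, 22, 46, 472] [[0.9071, 0.2084], [0.9126, 0.1955], [0.7925, 0.1484], [0.7887, 0.1601]]
ye [233, 167, 55, 76, 3244] [[0.5068, -0.0976], [0.5882, -0.1117], [0.5751, -0.1675], [0.4959, -0.1457]]
```

View pics/w5.png

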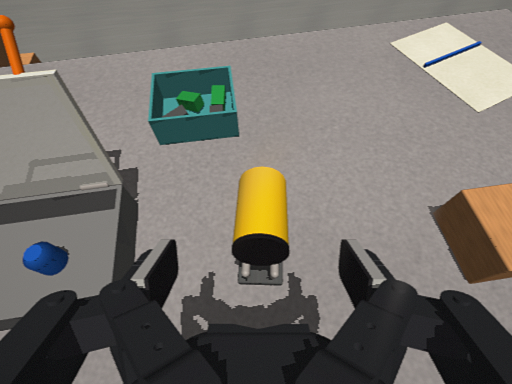

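The cup is centred between the open fingers (black end at (261,250)), with the case and peg on the left. I'll ease the tilt to 40° for joint margin and approach.

{"name": "send_rows", "arguments": {
  "targets": [
    [[0.005,-0.0016,-0.0128,0.25,1.3,0],[0.005,-0.0016,-0.0128,0.25,1.3,0],[0.005,-0.0016,-0.0128,0.25,1.3,0],[0.005,-0.0016,-0.0128,0.25,1.3,0],[0.005,-0.0016,-0.0128,0.25,1.3,0]]
  ]
}}

```text
time_s: 8.95
position: [0.4889, -0.1226, 0.1183]
tool_rot: [-3.136, -0.708, -0.187]
ft_force: [0.4, 0.8, 0.7]
grip_width: 0.996
gripper_force: 0.0
```

{"name": "send_rows", "arguments": {
  "targets": [
    [[0,0,0,0,0,0]]
  ]
}}

```text
time_s: 9.03
position: [0.489, -0.1227, 0.1174]
tool_rot: [-3.136, -0.706, -0.187]
ft_force: [0.9, 0.1, -0.3]
grip_width: 1.0
gripper_force: 0.0
```

```bash
python3 look.py 6
```

```text
9.0333 [ 0.489  -0.1227  0.1174] [-179.66  -40.47  -10.72] q [-0.703  0.093  2.398  1.527  0.332 -0.362] F [ 0.9  0.1 -0.3] 0.9998179388666154
ye [217, 141, 75, 109, 6346] [[0.5051, -0.0975], [0.5891, -0.1113], [0.5755, -0.1686], [0.4941, -0.1461]]
```

{"name": "send_rows", "arguments": {
  "targets": [
    [[0.009,-0.0015,-0.0125,0,0,0],[0.009,-0.0015,-0.0125,0,0,0],[0.009,-0.0015,-0.0125,0,0,0],[0.0085,-0.0013,-0.012,0,0,0],[0,0,0,0,0,0]]
  ]
}}

```text
time_s: 9.5
position: [0.5234, -0.128, 0.0672]
tool_rot: [-3.134, -0.707, -0.19]
ft_force: [0.1, -0.1, -0.2]
grip_width: 1.0
gripper_force: 0.0
```

```bash
python3 look.py 7
```

```text
9.5 [ 0.5234 -0.128   0.0672] [-179.57  -40.52  -10.86] q [-0.641  0.291  2.371  2.086  0.34  -0.895] F [ 0.1 -0.1 -0.2] 0.9999488551027128
ye [197, 143, 114, 163, 14285] [[0.5037, -0.0965], [0.5893, -0.1072], [0.5752, -0.1707], [0.4931, -0.1464]]
```

Reached without contact. Closing on the cup.

{"name": "send_rows", "arguments": {
  "targets": [
    [[0,0,0,0,0,0],[0,0,0,0,0,0],[0,0,0,0,0,0],[0,0,0,0,0,0],[0,0,0,0,0,0]]
  ],
  "gripper": 0,
  "grip_force": 35
}}

```text
time_s: 9.97
position: [0.522, -0.1271, 0.0684]
tool_rot: [-3.135, -0.708, -0.188]
ft_force: [-2.4, 4.0, 8.0]
grip_width: 0.606
gripper_force: 36.6
```

{"name": "send_rows", "arguments": {
  "targets": [
    [[0,0,0.008,0,0,0],[0,0,0.015,0,0,0],[0,0,0.02,0,0,0],[0,0,0.025,0,0,0],[0,0,0.025,0,0,0]]
  ]
}}

```text
time_s: 10.38
position: [0.5224, -0.1259, 0.1359]
tool_rot: [-3.129, -0.707, -0.189]
ft_force: [0.9, 0.8, -0.8]
grip_width: 0.611
gripper_force: 36.6
```

{"name": "send_rows", "arguments": {
  "targets": [
    [[0,0,0.03,0,0,0],[0,0,0.03,0,0,0],[0,0,0.03,0,0,0],[0,0,0.02,0,0,0],[0,0,0,0,0,0]]
  ]
}}

```text
time_s: 10.8
position: [0.5269, -0.1259, 0.2298]
tool_rot: [-3.129, -0.721, -0.184]
ft_force: [1.0, -0.3, -0.1]
grip_width: 0.612
gripper_force: 36.6
```

```bash
python3 look.py 8
```

```text
10.8 [ 0.5269 -0.1259  0.2298] [-179.28  -41.31  -10.55] q [-0.642 -0.077  2.177  0.71   0.484  0.564] F [ 1.  -0.3 -0.1] 0.6117974464388862
or [0, 115, 32, 54, 574] [[0.8006, 0.1868], [0.8062, 0.1652], [0.7116, 0.1272], [0.7073, 0.1471]]
ye [202, 139, 112, 158, 13645] [[0.5255, -0.0669], [0.7155, -0.086], [0.6881, -0.2269], [0.5051, -0.1769]]
```

View pics/w8.png

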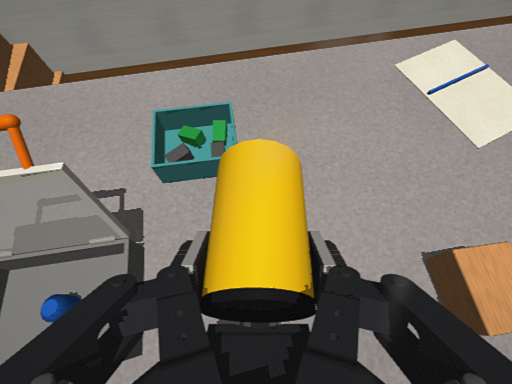

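The cup is held square between the pads (black end at (258,303)). Next: untilt the tool, swing it to yaw 115°, then tilt sideways (pointing right and forward) so the mouth faces down.

{"name": "send_rows", "arguments": {
  "targets": [
    [[0,0,0.012,1.26,6.77,0],[0,0,0.012,1.26,6.77,0],[0,0,0.012,1.26,6.77,0],[0,0,0.012,1.26,6.77,0],[0,0,0.012,1.26,6.77,0]]
  ]
}}

```text
time_s: 11.27
position: [0.5277, -0.1192, 0.2765]
tool_rot: [-3.108, -0.186, -0.182]
ft_force: [1.4, 0.2, -0.5]
grip_width: 0.609
gripper_force: 36.6
```

{"name": "send_rows", "arguments": {
  "targets": [
    [[0,0,0.012,1.26,6.77,0],[0,0.012,0,0,0,7],[0,0.012,0,0,0,7],[0,0.012,0,0,0,7],[0,0.012,0,0,0,7]]
  ]
}}

```text
time_s: 11.68
position: [0.5282, -0.0703, 0.286]
tool_rot: [-3.103, -0.07, 0.314]
ft_force: [-0.3, 0.6, -0.9]
grip_width: 0.605
gripper_force: 36.7
```

{"name": "send_rows", "arguments": {
  "targets": [
    [[0,0.012,0,0,0,7],[0,0.012,0,0,0,7],[0,0.012,0,0,0,7],[0,0.012,0,0,0,7],[0,0.012,0,0,0,7]]
  ]
}}

```text
time_s: 12.1
position: [0.5279, -0.0103, 0.2863]
tool_rot: [-3.103, -0.073, 0.925]
ft_force: [0.3, -0.1, 0.1]
grip_width: 0.608
gripper_force: 36.7
```

{"name": "send_rows", "arguments": {
  "targets": [
    [[0,0.015,0,0,0,7],[0,0.015,0,0,0,7],[0,0.015,0,0,0,7],[0,0.015,0,0,0,7],[0,0.015,0,0,0,7]]
  ]
}}

```text
time_s: 12.52
position: [0.5279, 0.0647, 0.2863]
tool_rot: [-3.104, -0.074, 1.536]
ft_force: [-0.1, -0.6, -0.6]
grip_width: 0.61
gripper_force: 36.7
```

{"name": "send_rows", "arguments": {
  "targets": [
    [[0,0.015,0,0,0,7],[0,0.015,0,0,0,7],[0,0.015,0,0,0,7],[0,0.015,0,0,0,7],[0,0,0,0,0,0]]
  ]
}}

```text
time_s: 12.93
position: [0.5278, 0.1264, 0.2863]
tool_rot: [-3.105, -0.076, 2.026]
ft_force: [-0.0, -0.5, -1.0]
grip_width: 0.607
gripper_force: 36.6
```

```bash
python3 look.py 9
```

```text
12.9333 [0.5278 0.1264 0.2863] [-177.91   -4.38  116.09] q [-0.004  0.254  1.436  0.052  1.518 -0.466] F [-0.  -0.5 -1. ] 0.606966980032933
or [410, 232, 40, 50, 258] [[0.74, 0.1028], [0.7524, 0.1736], [0.7751, 0.1674], [0.7637, 0.0958]]
ye [202, 139, 112, 159, 13540] [[0.5221, -0.0559], [0.4382, 0.1431], [0.5606, 0.2012], [0.6601, 0.013]]
```

```bash
cat > cup.py <<'E'
from h import *
R0=Ro.from_euler('xyz',[-3.135,-.708,-.188]).as_matrix();y=np.radians(-11.2);t=np.radians(10)
a0=np.array([np.cos(t)*np.cos(y),np.cos(t)*np.sin(y),-np.sin(t)]);AT=R0.T@a0
E0=np.array([.4925,-.1215,.079]);ET=R0.T@(E0-[.522,-.1271,.0684])   # closed end in tool frame
def now():
    s=ctrl.read_state();R=Ro.from_euler('xyz',s['tool_rot']).as_matrix();p=np.array(s['position'])
    a=R@AT;E=p+R@ET;v=np.cross(a,[0,0,-1]);ang=np.arccos(-a[2])
    rv=np.degrees(v/(np.linalg.norm(v)+1e-9)*ang)
    print('t',s['time_s'],'p',p.round(4),'q',np.round(s['q'],2),'axis',a.round(3),'E',E.round(4),'rotvec to down',rv.round(2),'F',np.round(s['ft_force'],1))
    Rf=Ro.from_rotvec(np.radians(rv)).as_matrix()@R;print('TCP for E over peg: peg +',(-(Rf@ET)).round(4),'zt',Rf[:,2].round(3))
if __name__=='__main__':print(AT,ET);now()
E
python3 cup.py
```

```text
[0.63517597 0.01245474 0.77226703] [-0.01591695 -0.00016976 -0.02757883]
t 12.9833 p [0.5279 0.125  0.2864] q [-0.01  0.25  1.44  0.05  1.52 -0.46] axis [-0.314  0.616 -0.722] E [0.5364 0.1092 0.3127] rotvec to down [-38.96 -19.9   -0.  ] F [ 0.3  0.1 -1. ]
TCP for E over peg: peg + [ 0.002  -0.0048 -0.0314] zt [ 0.257 -0.581 -0.772]
```

{"name": "send_rows", "arguments": {
  "targets": [
    [[0.003,-0.0024,0,-5.57,-2.84,0],[0.003,-0.0024,0,-5.57,-2.84,0],[0.003,-0.0024,0,-5.57,-2.84,0],[0.003,-0.0024,0,-5.57,-2.84,0],[0.003,-0.0024,0,-5.57,-2.84,0]]
  ]
}}

```text
time_s: 13.4
position: [0.5439, 0.1108, 0.2883]
tool_rot: [-3.124, 0.478, 2.011]
ft_force: [0.0, -0.3, -1.6]
grip_width: 0.604
gripper_force: 36.6
```

{"name": "send_rows", "arguments": {
  "targets": [
    [[0.003,-0.0024,0,-5.57,-2.84,0],[0.003,-0.0024,0,-5.57,-2.84,0],[0,0,0,0,0,0],[0,0,0,0,0,0]]
  ]
}}

```text
time_s: 13.73
position: [0.5485, 0.1072, 0.2861]
tool_rot: [-3.123, 0.688, 2.015]
ft_force: [-0.1, 0.5, -0.0]
grip_width: 0.61
gripper_force: 36.7
```

```bash
python3 cup.py && python3 - <<'E'
from h import *
im=vision.read_camera('side');h=hsv(im)
cv2.imwrite('pics/s10.png',cv2.resize(im[40:240,170:420,::-1],None,fx=3,fy=3))
C=cam('side')
m=yellow(im);
for c,s,mm in blobs(m,50):
    print(c,s);pts=np.argwhere(mm)[:,::-1].astype(np.float32);print(cv2.boxPoints(cv2.minAreaRect(pts)).round(1).tolist())
b=np.array([.5485,.113,.2]);print(proj(C,b),proj(C,b+[0,0,.1]))
E
```

```text
[0.63517597 0.01245474 0.77226703] [-0.01591695 -0.00016976 -0.02757883]
t 13.7333 p [0.5485 0.1072 0.2861] q [ 0.39  0.29  1.58 -0.71  1.32  0.15] axis [-0.002 -0.    -1.   ] E [0.5466 0.1121 0.3175] rotvec to down [ 0.01 -0.09  0.  ] F [-0.1  0.5 -0. ]
TCP for E over peg: peg + [ 0.002  -0.0048 -0.0314] zt [ 0.257 -0.581 -0.772]
[257.93624772 107.8287796 ] [248  92  20  32 549]
[[248.0, 92.0], [267.0, 92.0], [267.0, 123.0], [248.0, 123.0]]
[257.83851427 130.42434957] [259.10382911  92.78952076]
```

View pics/s10.png

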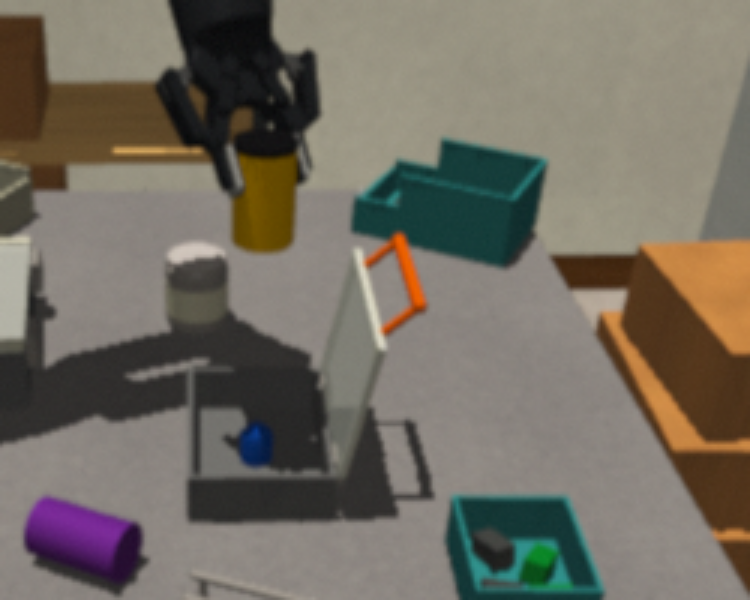

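The side view shows the cup upright and mouth-down above the case (crop 265,195), with the blue peg at crop (256,444) and the lid leaning open. I'll triangulate the peg and check the cup in the top view.

```bash
python3 - <<'E'
from h import *
def blue(im):
    h=hsv(im);return (h[...,0]>100)&(h[...,0]<125)&(h[...,1]>150)&(h[...,2]>60)
S=cam('side');T=cam('top')
si=vision.read_camera('side');ti=np.load('pics/top2.npy');t3=vision.read_camera('top')
b=[x for x in blobs(blue(si),20)];bt=blobs(blue(ti),20)
for x in b:print('side',x[0],x[1],onz(S,x[0],.02).round(4))
for x in b:
  if 240<x[0][0]<270: print('tri peg',tri(T,bt[0][0],S,x[0]).round(4))
ys=blobs(yellow(si),50)[0]
for x in blobs(yellow(t3),15):
    print('top cup',x[0],x[1])
E0=np.array([.5466,.1121,.3175])
print('pred closed end, mouth in top',proj(T,E0),proj(T,E0-[0,0,.085]),'side',proj(S,E0),proj(S,E0-[0,0,.085]))
h=hsv(t3);cv2.imwrite('pics/t10.png',cv2.resize(t3[100:220,170:290,::-1],None,fx=5,fy=5))
E
```

```text
side [254.66666667 187.81578947] [250 181  10  14 114] [0.5449 0.1127 0.02  ]
tri peg [0.5478 0.1144 0.0197]
pred closed end, mouth in top [216.53207466 157.83014085] [218.5437759  166.03237978] side [258.57183846  85.84240096] [257.5018173  118.87477373]
```

View pics/t10.png

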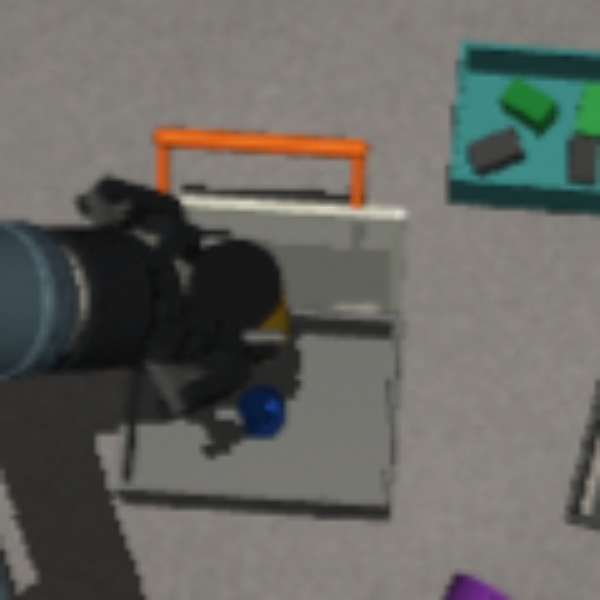

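{"name": "send_rows", "arguments": {
  "targets": [
    [[0,0.001,-0.034,0,0,0],[0,0.001,-0.034,0,0,0],[0,0.001,-0.034,0,0,0],[0,0,-0.034,0,0,0],[0,0,-0.034,0,0,0]]
  ]
}}

```text
time_s: 14.3
position: [0.5506, 0.1089, 0.1181]
tool_rot: [-3.133, 0.69, 2.005]
ft_force: [0.4, 0.2, -0.5]
grip_width: 0.61
gripper_force: 36.7
```

{"name": "send_rows", "arguments": {
  "targets": [
    [[0,0,0,0,0,0],[0,0,0,0,0,0]]
  ]
}}

```text
time_s: 14.47
position: [0.5495, 0.1084, 0.1179]
tool_rot: [-3.125, 0.691, 2.011]
ft_force: [-0.2, -0.1, 0.5]
grip_width: 0.611
gripper_force: 36.8
```

```bash
python3 cup.py && python3 - <<'E'
from h import *
def blue(im):
    h=hsv(im);return (h[...,0]>100)&(h[...,0]<125)&(h[...,1]>150)&(h[...,2]>60)
S=cam('side');si=vision.read_camera('side');ti=vision.read_camera('top');T=cam('top')
for c,s,m in blobs(yellow(si),50):print('cup side',c,s)
for c,s,m in blobs(blue(si),10):print('peg side',c,s)
# black disc in top
g=cv2.cvtColor(ti,cv2.COLOR_RGB2GRAY)
a=cv2.resize(ti[110:230,150:310,::-1],None,fx=5,fy=5,interpolation=cv2.INTER_CUBIC);b=cv2.resize(si[110:230,190:350,::-1],None,fx=5,fy=5,interpolation=cv2.INTER_CUBIC)
cv2.imwrite('pics/t11.png',cv2.resize(np.vstack([a,b]),(400,600)))
E
```

```text
[0.63517597 0.01245474 0.77226703] [-0.01591695 -0.00016976 -0.02757883]
t 14.4667 p [0.5495 0.1084 0.1179] q [ 0.39  0.48  1.76 -0.82  1.06  0.43] axis [ 0.001 -0.002 -1.   ] E [0.5475 0.1133 0.1493] rotvec to down [0.14 0.04 0.  ] F [-0.2 -0.1  0.5]
TCP for E over peg: peg + [ 0.002  -0.0048 -0.0314] zt [ 0.256 -0.582 -0.772]
cup side [256.1703163  167.51581509] [247 154  19  27 411]
peg side [255.03773585 188.1509434 ] [251 182   9  13 106]
```

View pics/t11.png

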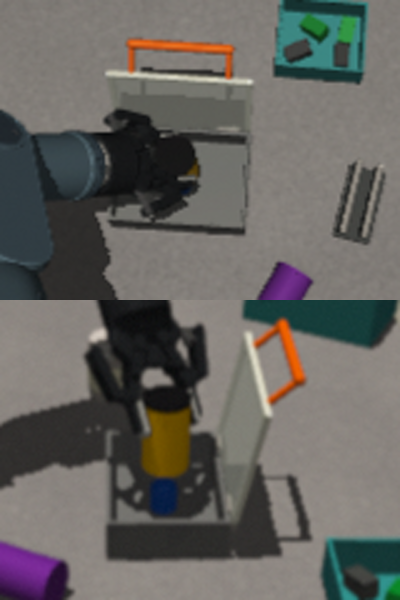

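The cup sits directly over the peg in the side view (cup column 256, peg 255, as expected from perspective). Lowering.

{"name": "send_rows", "arguments": {
  "targets": [
    [[0,0.001,-0.013,0,0,0],[0,0,-0.013,0,0,0],[0,0,-0.013,0,0,0],[0,0,-0.01,0,0,0],[0,0,0,0,0,0]]
  ]
}}

```text
time_s: 14.98
position: [0.5481, 0.1104, 0.0666]
tool_rot: [-3.123, 0.691, 2.014]
ft_force: [-0.6, -0.4, -1.1]
grip_width: 0.611
gripper_force: 36.8
```

{"name": "send_rows", "arguments": {
  "targets": [
    [[0,0,-0.003,0,0,0],[0,0,-0.003,0,0,0],[0,0,0,0,0,0]]
  ]
}}

```text
time_s: 15.23
position: [0.5496, 0.1108, 0.063]
tool_rot: [-3.129, 0.691, 2.011]
ft_force: [0.3, -0.6, -0.6]
grip_width: 0.609
gripper_force: 36.8
```

```bash
python3 cup.py
```

```text
[0.63517597 0.01245474 0.77226703] [-0.01591695 -0.00016976 -0.02757883]
t 15.2333 p [0.5496 0.1108 0.063 ] q [ 0.39  0.57  1.79 -0.88  0.98  0.54] axis [ 0.003 -0.002 -1.   ] E [0.5475 0.1157 0.0944] rotvec to down [0.1 0.2 0. ] F [ 0.3 -0.6 -0.6]
TCP for E over peg: peg + [ 0.002  -0.0048 -0.0314] zt [ 0.257 -0.581 -0.772]
```

{"name": "send_rows", "arguments": {
  "targets": [
    [[0,-0.001,-0.002,0,0,0],[0,0,-0.001,0,0,0],[0,0,0,0,0,0]]
  ]
}}

```text
time_s: 15.48
position: [0.5497, 0.1098, 0.0605]
tool_rot: [-3.129, 0.691, 2.01]
ft_force: [-0.2, -0.1, -0.8]
grip_width: 0.608
gripper_force: 36.8
```

{"name": "send_rows", "arguments": {
  "targets": [
    [[0,0,-0.001,0,0,0],[0,0,-0.001,0,0,0],[0,0,0,0,0,0]]
  ]
}}

```text
time_s: 15.73
position: [0.5501, 0.1096, 0.0595]
tool_rot: [-3.13, 0.693, 2.01]
ft_force: [-1.4, 0.2, 5.5]
grip_width: 0.607
gripper_force: 36.9
```

Contact with the floor (5.5 N up). Releasing and backing out along the tool axis.

{"name": "send_rows", "arguments": {
  "targets": [
    [[0,0,-0.0005,0,0,0],[0,0,0,0,0,0]]
  ]
}}

```text
time_s: 15.9
position: [0.5501, 0.1095, 0.0595]
tool_rot: [-3.13, 0.694, 2.01]
ft_force: [-1.5, 0.6, 7.9]
grip_width: 0.608
gripper_force: 36.9
```

{"name": "send_rows", "arguments": {
  "targets": [
    [[0,0,0,0,0,0],[0,0,0,0,0,0],[0,0,0,0,0,0]]
  ],
  "gripper": 0.8
}}

```text
time_s: 16.15
position: [0.5497, 0.1099, 0.0578]
tool_rot: [-3.129, 0.691, 2.01]
ft_force: [0.3, 0.5, -0.1]
grip_width: 0.798
gripper_force: 0.0
```

{"name": "send_rows", "arguments": {
  "targets": [
    [[-0.0051,0.0116,0.0154,0,0,0],[-0.0077,0.0174,0.0232,0,0,0],[-0.0077,0.0174,0.0232,0,0,0],[-0.0077,0.0174,0.0232,0,0,0],[-0.005,0.01,0.03,0,0,0]]
  ]
}}

```text
time_s: 16.57
position: [0.515, 0.1848, 0.1724]
tool_rot: [-3.125, 0.69, 2.014]
ft_force: [0.9, -0.1, 0.7]
grip_width: 0.801
gripper_force: 0.0
```

{"name": "send_rows", "arguments": {
  "targets": [
    [[-0.01,0.01,0.03,0,0,0],[-0.01,0.01,0.03,0,0,0],[-0.01,0.01,0.03,0,0,0],[0,0,0,0,0,0],[0,0,0,0,0,0]]
  ]
}}

```text
time_s: 16.98
position: [0.4868, 0.2148, 0.2646]
tool_rot: [-3.135, 0.69, 2.008]
ft_force: [0.1, 0.4, 0.4]
grip_width: 0.801
gripper_force: 0.0
```

```bash
python3 - <<'E'
from h import *
S=cam('side');si=vision.read_camera('side');ti=vision.read_camera('top');T=cam('top');s=ctrl.read_state()
print(s['time_s'],s['position'],s['ft_force'],s['gripper_force'])
for c,st,m in blobs(yellow(si),50):print('cup side',c,st)
print('pred side mid',proj(S,[.5478,.114,.0475]),'bar pred',proj(T,[.6725,.113,.2018]),'top face pred',proj(T,[.5478,.114,.09]))
print('bar',[(c.round(1),st[:4].tolist()) for c,st,m in blobs(orange(ti),20)])
for c,st,m in blobs(yellow(ti),10):print('cup top',c,st)
a=cv2.resize(ti[110:230,150:310,::-1],None,fx=5,fy=5,interpolation=cv2.INTER_CUBIC);b=cv2.resize(si[110:230,190:350,::-1],None,fx=5,fy=5,interpolation=cv2.INTER_CUBIC)
cv2.imwrite('pics/t12.png',cv2.resize(np.vstack([a,b]),(400,600)))
E
```

```text
17.0833 [0.48610836 0.21334049 0.26192834] [-0.76257686 -0.02687182 -0.15647373] 0.0
cup side [255.17974684 184.16962025] [247 171  18  26 395]
pred side mid [255.90507247 179.52703233] bar pred [221.13982657 128.95971557] top face pred [220.87463096 177.47602205]
bar [(array([222.3, 128.9]), [201, 126, 42, 15])]
cup top [222.73584906 186.28301887] [216 182  14   8  53]
```

View pics/t12.png

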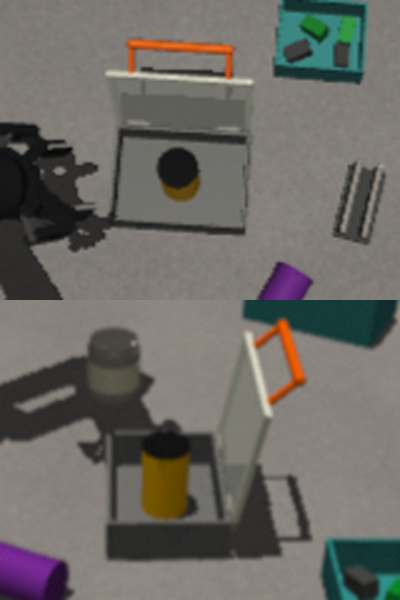

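The cup stands upright over the peg (side view 255,184), the lid is still on its stop (bar at 222.3,128.9), and the gripper is clear.

```bash
python3 -c "
from rig import ctrl;print(ctrl.close_job())"
```

```text
the job is handed in; nothing more can be done
None
```

The job is handed in: the lid leans open on its stop, the yellow cup stands mouth-down over the blue peg, the gripper is clear, and I did not touch the bin, carton or tin; the rig gave no verdict.

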